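# Tap the dabba home in its bay

## Robot

A 7-joint arm with a two-finger parallel gripper is mounted at the origin on the work surface. World frame = base frame: x ahead of the robot, y to its left, z up, the work surface at z = 0. Lengths are in m, angles in degrees, forces in N, time in s.
With the tool pointing down it reaches from about 0.425 to 0.875 m from the base axis. Payload 8.4 kg.
Tool frame: the origin (TCP) lies midway between the tips of the shut fingers; the grasp point (between the pads) lies 19 mm behind it; z points along the fingers, y is the line along which they close (so a half turn about z gives the same grasp; the last joint's range is limited). The gripper opens to 85 mm and grips with 20 to 120 N. Pads are 22 mm wide; open, the fingers measure 114 mm over their backs; the gripper's body (76 mm by 85 mm) begins 54 mm behind the grasp point. The pads swing forward as they close: fully open they stand 13 mm farther back than shut.
Start: joints at [-82.804, 19.091, 2.286, 83.961, -0.768, 76.965, -3.352], TCP at [0.145, 0.634, 0.231] pointing down, gripper open.
Joint ranges: [-147.57, 147.57], [-21.85, 119.76], [-74.77, 79.35], [14.55, 137.4], [-85.83, 265.84], [4.83, 119.75], [-152.11, 152.11]. Speed limits (degrees/s): [127.2, 127.2, 159.86, 159.86, 180, 180, 180].

## Interface

Orientations are given as [roll, pitch, yaw] about the fixed x, y, z axes, in that order (R = Rz(yaw) Ry(pitch) Rx(roll)).
In Python, from bench import * gives the robot as it stands.
- The arm moves only by the tool step_arm, never from a script. Its argument "series" is a list that holds one entry, the list of rows, each a list of 5 numbers: the closure, from 0 (fully open) to 1 (shut), then the shift along the tool's x, y, z in m, then the turn about the tool's z in rad. In form: [[[fingers, tx, ty, tz, roll], ...]]. A call has 1 to 20 rows; each row is the pose to reach, as a shift and turn from the pose commanded when the call began, along the tool's axes at that moment; what a row does not reach only later rows make up. A row lasts 1/12 s, in which the tool goes at most 41.7 mm and 7.16 degrees, less where a joint would pass 70% of its speed; a pose out of reach is approached as far as the arm can. A call with a gripper value outside its range is refused whole. The fingers move at their own pace and stop on an object; the grip force is fixed at half the most. Time passes only in rows, so rows that repeat a pose let the fingers close. It gives the time, the measured TCP pose, the force, the opening and the grip force at its end, in the units of the state.
- read_state(): the state, without advancing time (a new reading comes with each control period).
- snapshot(name): name is "side" or "top" or "wrist"; returns a dict with "color" (420x560x3 uint8, red, green, blue), "mtx" (3x3 intrinsics, pixels), "k1" (the pictures are not rectified: a ray, as slopes to the right and down, at radius r is drawn at 1 + k1 r^2 times it, then the intrinsics apply), "camera_from_world" (4x4, takes a point from world to camera coordinates); the wrist camera has in their place "hand_eye" (4x4, takes a point from camera to tool coordinates, whose origin is the TCP and whose axes are the flange's). Camera axes: x right, y up, looking along -z (the intrinsics and any distortion apply to the point x, -y, -z); pixel columns grow to the right and rows downward; lengths in m; the calibration is good to about 2 mm. A picture is of the moment at which its call begins: read the wrist's pose just before it. There is no depth.
- close_job(): hands the job in; it is judged then, once.
The state is a dict: "t": time; "q": joint angles; "dq": joint speeds; "joint_efforts": joint torques, N m; "tool_pos": TCP position; "tcp_rot": TCP orientation; "contact_force": force on the tool from outside, world axes, zero at the start; "ft_torque": the same for the moment, N m; "gripper_width": opening from 0.0 (shut) to 1.0 (fully open); "finger_force": force on a finger pad.
Only numpy, scipy, OpenCV 4.12 (cv2) and the standard library are available. Lean on these libraries where they do the work, as an engineer would, in place of code of your own. Each camera call takes 0.05 s, during which the arm holds its last target. There are 200 camera calls.

## Task

Pick up the wooden spatula and, holding it, nudge the low round aluminium dabba straight into the blue covered bay with small gentle taps of about a centimetre, taking the spatula off the dabba between taps, until the dabba rests right against the hidden stop inside. Never press hard and do not touch the dabba with the gripper. Then lay the spatula back across both bars of its wooden rest and leave everything else where it is.

Things in the scene. Friction and masses are not known exactly. Their poses are not given: they have to be found in the camera images.
- mouth (a point): Centre of the blue bay's mouth, on the tray floor (3 mm above the counter). x axis points straight into the bay, z up. The bay is a channel 75 mm wide, roofed from the mouth inwards for 180 mm (roof top 61 mm above the counter). Unseen under the roof is the stop, a crosspiece with a flat rubber face that gives 1 mm per 3 N, somewhere 75 to 130 mm inside, differing each time.
- tray: Fixed steel tray carrying the bay; origin on the counter below the bay's mouth, x axis into the bay. 230 mm wide, from 100 mm outside the mouth to 200 mm inside; rim 12 mm high at sides and back, none in front. Low blue guide rails, 19 mm above the counter, 75 mm apart, run from the mouth 60 mm outwards.
- spatula_mid (a point): Grasp point on the wooden spatula's handle, mid-thickness, near its centre of mass. x axis points to the blade's end, z up. Handle 18 mm wide, 16 mm thick, from 130 mm behind to 50 mm ahead; blade 46 mm wide, 10 mm thick (8 mm below to 2 mm above this point), square end 115 mm ahead. 80 g. Lies across the rest's two bars.
- dabba_mid (a point): Centre (half-way up) of the low round aluminium dabba, 70 mm diameter, 44 mm high, 0.18 to 0.37 kg, standing on the tray floor between the low rails, its centre 15 to 25 mm outside the mouth. It slides with about 1 to 4 N. Pressing on it with 15 N or more is too hard.
- rest_top (a point): Centre of the wooden spatula rest (170 x 100 mm), at the height of the tops of its two bars, 22 mm above the counter. x axis along the rest; the bars run across it, 14 mm wide, 100 mm long, centred 65 mm ahead of and behind this point; between them the base is only 4 mm high.
- tall_dabba: Narrow aluminium dabba, 50 mm diameter, 55 mm high, on the tray beside the bay; leave alone. Origin at its underside.
- tumbler: Short steel tumbler, 48 mm diameter, 65 mm high, on the tray beside the bay; leave alone. Origin at its underside.
- fork: Red plastic fork, 150 mm long, 4 mm thick, flat on the tray beside the bay; leave alone. Origin at its underside.
- orange_box: Clear container with an orange silicone lid, 106 x 81 x 55 mm, on the counter; leave alone. Origin at its underside.
- jar: Amber glass jar with yellow cap, 64 mm diameter, 90 mm high, on the counter; leave alone. Origin at its underside.
- latch_box: Closed steel latch box for spoons, 170 x 100 x 55 mm, fixed to the counter on the side opposite the spatula rest. Origin at the centre of its underside.
There are look-alikes about, which are no part of the job. Of the things shaped like the part that bears spatula_mid, the wooden one is meant.

How it is judged (in metres and radians):
On the way, in this order (a step that is already met when the one before it is completed fails the run):
1. the spatula is picked up off its rest (z of spatula_mid in the frame of rest_top above 0.03 m), for 0.1 s.
2. the first small taps have moved the dabba 4 to 25 mm, and the spatula is off it (distance of dabba_mid from where it was at the start of the episode between 0.004 and 0.025 m and contact force between spatula and dabba below 0.05 N and linear speed of dabba below 0.01 m/s), for 0.05 s.
3. further small taps have moved it 26 to 50 mm in all, and the spatula is off it (distance of dabba_mid from where it was at the start of the episode between 0.026 and 0.05 m and contact force between spatula and dabba below 0.05 N and linear speed of dabba below 0.01 m/s), for 0.05 s.
4. the dabba meets the hidden stop (x of dabba in the frame of stop above -0.037 m), for 0.1 s.
At the end, for the whole second after the job is handed in: The dabba stands upright in the bay with no more than 2 mm between it and the hidden stop, and the spatula lies at rest flat across both bars of its rest (its grasp point within 45 mm of the middle each way, within 0.45 rad of the rest's length) (x of dabba in the frame of stop above -0.037 m and angle between each of dabba_mid, spatula_mid's own z axis and vertical below 0.1 rad and linear speed of each of dabba, spatula below 0.01 m/s and x of spatula_mid in the frame of rest_top between -0.045 and 0.045 m and y of spatula_mid in the frame of rest_top between -0.045 and 0.045 m and z of spatula_mid in the frame of rest_top between 0.004 and 0.014 m and angle between the x axis of spatula_mid and the x axis of rest_top, either way round below 0.45 rad); the robot touches nothing.
It fails at once if the dabba is pressed with more than 15 N (contact force between any of spatula, stop and dabba above 15 N).
It fails at once if the robot touches the dabba itself (contact force between any of the fingers, the arm and dabba above 0.5 N).
It fails at once if another thing is moved by more than 15 mm (distance of any of tall_dabba, tumbler, fork, orange_box, jar from where it was at the start of the episode above 0.015 m).
It also fails if it takes over 72 s, if anything falls off the work surface, if the arm or the gripper's body presses on something with over 40 N, if the wrist force passes 120 N, or if a joint passes its speed limit or range.

## Working session

There is one attempt and no reset: what is moved stays moved. The work goes in short steps, Python scripts to look and compute and a tool call to move; the robot and the scene stay as the last step left them, time stands still between calls to the robot, and variables do not carry over. Pictures are saved under pics/ and viewed, at most 11 in all, crops included, and the job is handed in when it is done.

Besides the shell and the picture viewer there is one more tool, called after "Request:" by a JSON object that holds its "method" and its "body", one argument or row to a line. step_arm: Moves the arm, as the interface text tells. Its arguments: {"type":"object","properties":{"series":{"type":"array","items":{"type":"array","items":{"type":"array","items":{"type":"number"}}}}},"required":["series"]}

```bash
mkdir -p pics; ls; python3 - <<'E'
from bench import *
import cv2,numpy as np
s=read_state();print({k:np.round(s[k],3) for k in s})
for n in("top","side"):
    p=snapshot(n);cv2.imwrite(f"pics/{n}0.png",p["color"][:,:,::-1]);print(n,p["mtx"],p["k1"],np.round(p["camera_from_world"],4))
E
```

```text
pics
{'t': np.float64(0.0), 'q': array([-82.804,  19.131,   2.284,  84.011,  -0.767,  76.967,  -3.353]), 'dq': array([ 0.049, -0.029, -0.035, -0.008, -0.022, -0.143, -0.02 ]), 'joint_efforts': array([ 1.0000e-03, -6.5855e+01,  1.3670e+00, -4.0555e+01,  1.7000e-02,
        1.2000e-02,  0.0000e+00]), 'tool_pos': array([0.145, 0.633, 0.23 ]), 'tcp_rot': array([-1.79907e+02,  7.00000e-03,  1.67120e+02]), 'contact_force': array([0.754, 0.058, 1.013]), 'ft_torque': array([ 0.015, -0.014,  0.02 ]), 'finger_force': np.float64(0.0), 'gripper_width': np.float64(1.002)}
top [[486.87960296   0.         285.86868058]
 [  0.         486.87960296 208.0471971 ]
 [  0.           0.           1.        ]] 0.0478273960603206 [[ 0.0133 -0.9999  0.0032 -0.0926]
 [ 0.998   0.0135  0.0614 -0.548 ]
 [-0.0614  0.0024  0.9981 -1.3565]
 [ 0.      0.      0.      1.    ]]
side [[435.65762785   0.         276.91604081]
 [  0.         435.65762785 207.38662294]
 [  0.           0.           1.        ]] -0.1032313146417654 [[ 0.7248  0.6888  0.0164 -0.337 ]
 [-0.4753  0.4826  0.7356  0.2464]
 [ 0.4988 -0.5409  0.6772 -1.4142]
 [ 0.      0.      0.      1.    ]]
```

View pics/top0.png

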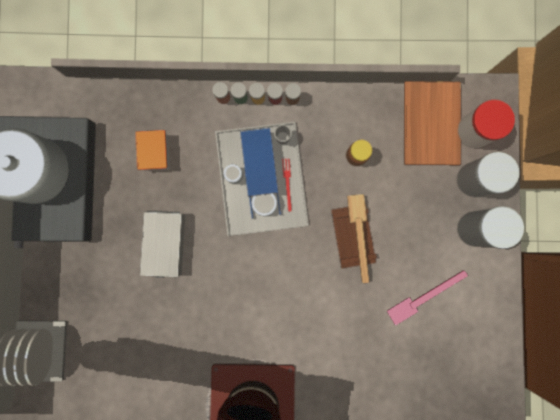

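View pics/side0.png

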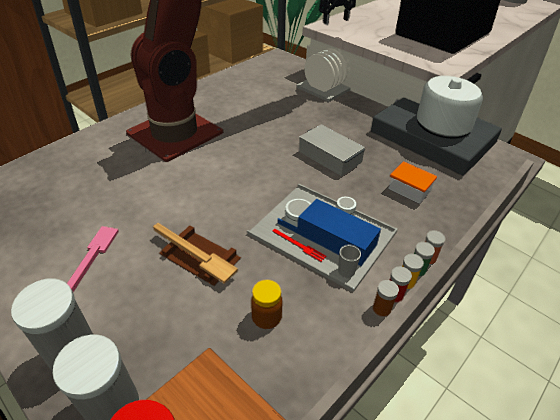

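The top view shows two spatula-shaped things: the wooden one (blade 357,208, handle end 364,280, lying on the dark rest at 353,237) and a pink one (402,310 to 465,273), which is a look-alike. I choose the wooden one. The dabba is at (264,204), at the mouth of the blue bay (260,160). Next is a close crop to check the choice.

```bash
cat > h.py <<'E'
from bench import *
import cv2,numpy as np
from scipy.spatial.transform import Rotation as R
def ray(p,px,T=None):
    px=np.atleast_2d(np.asarray(px,float));K=p["mtx"]
    d=(px-K[:2,2])/[K[0,0],K[1,1]];r=d.copy()
    for _ in range(20): r=d/(1+p["k1"]*(r**2).sum(1,keepdims=True))
    v=np.c_[r[:,0],-r[:,1],-np.ones(len(r))]
    if T is None: T=np.linalg.inv(p["camera_from_world"])
    return T[:3,3],v@T[:3,:3].T
def onz(p,px,z,T=None):
    o,v=ray(p,px,T);return o+v*((z-o[2])/v[:,2])[:,None]
def proj(p,P,T=None):
    M=p["camera_from_world"] if T is None else np.linalg.inv(T)
    c=np.atleast_2d(P)@M[:3,:3].T+M[:3,3];r=np.c_[c[:,0],-c[:,1]]/-c[:,2:]
    r=r*(1+p["k1"]*(r**2).sum(1,keepdims=True));return r*[p["mtx"][0,0],p["mtx"][1,1]]+p["mtx"][:2,2]
def wristT(s,p):
    T=np.eye(4);T[:3,:3]=R.from_euler('xyz',s["tcp_rot"],degrees=True).as_matrix();T[:3,3]=s["tool_pos"];return T@p["hand_eye"]
E
python3 - <<'E'
from h import *
p=snapshot("top");c=p["color"]
cr=cv2.resize(c[115:290,205:385],None,fx=3.4,fy=3.4,interpolation=cv2.INTER_CUBIC);cv2.imwrite("pics/crop.png",cr[:,:,::-1])
hsv=cv2.cvtColor(c,cv2.COLOR_RGB2HSV)
def rect(m,z,n):
    m=m.astype(np.uint8);k,l,st,ce=cv2.connectedComponentsWithStats(m);i=1+st[1:,4].argmax()
    ys,xs=np.where(l==i);P=onz(p,np.c_[xs,ys],z)[:,:2].astype(np.float32)
    print(n,len(xs),cv2.minAreaRect(P),cv2.boxPoints(cv2.minAreaRect(P)).round(4).tolist());return P
roi=np.zeros(c.shape[:2],bool);roi[180:295,325:385]=1
print(hsv[210,357],hsv[265,362],hsv[240,342],hsv[160,260],hsv[204,264])
P=rect(roi&(hsv[...,0]<25)&(hsv[...,2]>135)&(hsv[...,1]>90),.034,"spat")
rect(roi&(hsv[...,1]>70)&(hsv[...,2]<125),.022,"rest")
roi[:]=0;roi[120:215,225:290]=1
rect(roi&(hsv[...,0]>95)&(hsv[...,0]<130)&(hsv[...,1]>120),.061,"bay")
rect(roi&(hsv[...,0]>95)&(hsv[...,0]<130)&(hsv[...,1]>120),.019,"bay19")
E
```

```text
[ 18 110 201] [ 15 119 191] [ 11 135 102] [108 137 130] [ 21  27 180]
spat 880 ((0.4670799970626831, -0.29093366861343384), (0.2431062012910843, 0.04735775291919708), 5.87694787979126) [[0.34369999170303345, -0.2797999978065491], [0.34860000014305115, -0.32690000534057617], [0.590399980545044, -0.3019999861717224], [0.5856000185012817, -0.2549000084400177]]
rest 1153 ((0.470612496137619, -0.2551124393939972), (0.16741999983787537, 0.05939285084605217), 10.480033874511719) [[0.3828999996185303, -0.2410999983549118], [0.3937000036239624, -0.2994999885559082], [0.5583000183105469, -0.26910001039505005], [0.5475000143051147, -0.21070000529289246]]
bay 1679 ((0.6730857491493225, -0.009160187095403671), (0.1710914522409439, 0.07579897344112396), 7.915351390838623) [[0.5831000208854675, 0.016599999740719795], [0.5935999751091003, -0.05849999934434891], [0.7630000114440918, -0.0348999984562397], [0.7526000142097473, 0.04019999876618385]]
bay19 1679 ((0.6796784996986389, -0.006853945553302765), (0.17650707066059113, 0.07819826900959015), 7.915355205535889) [[0.586899995803833, 0.019700000062584877], [0.5976999998092651, -0.05770000070333481], [0.7724999785423279, -0.033399999141693115], [0.7616999745368958, 0.04399999976158142]]
```

View pics/crop.png

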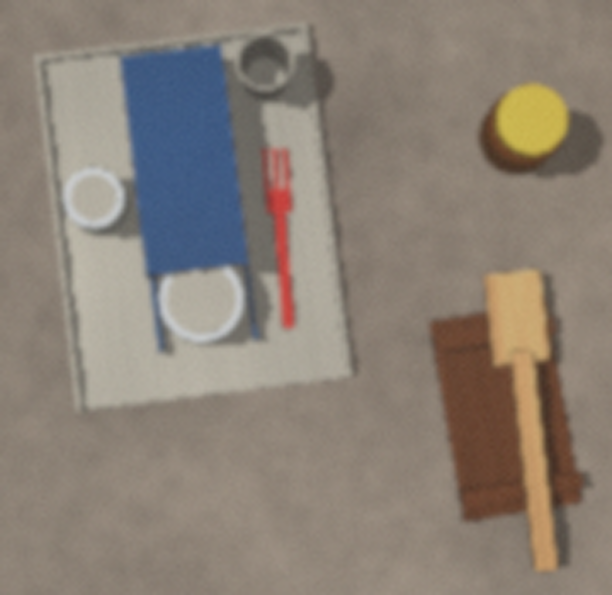

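```bash
python3 - <<'E'
from h import *
p=snapshot("top")
f=lambda z,*uv:onz(p,[((u+.5)/3.4-.5+205,(v+.5)/3.4-.5+115) for u,v in uv],z)[:,:2].round(4)
g=lambda a:np.degrees(np.arctan2(a[1],a[0])).round(2)
e=f(.032,(487,275),(543,270));h=f(.038,(534,572),(557,570));n=f(.038,(513,352),(535,352))
E,H=e.mean(0),h.mean(0);d=(E-H);print("blade",E,"handle",H,"len",np.linalg.norm(d),g(d),"w",np.linalg.norm(e[0]-e[1]),"mid",H+d*130/245, "neck",n)
r=f(.022,(432,322),(582,500),(465,520));print("rest",r,(r[0]+r[1])/2,g(r[0]-r[2]),np.linalg.norm(r[0]-r[2]),np.linalg.norm(r[1]-r[2]))
t=f(.003,(80,410),(355,375));b=f(.012,(37,57),(308,25));print("tray",t,b,g(b.mean(0)-t.mean(0)),np.linalg.norm(t[0]-t[1]),np.linalg.norm(b.mean(0)-t.mean(0)))
q=f(.061,(147,273),(246,263),(123,58),(221,47));print("roof",q,g(q[2:].mean(0)-q[:2].mean(0)),"mouth",q[:2].mean(0))
D=f(.047,(202,299),(160,299),(244,299));print("dabba",D)
T=t.mean(0);u=b.mean(0)-T;u/=np.linalg.norm(u);print("mouth from tray",T+.1*u)
s=f(.028,(535,305));
E
```

```text
blade [ 0.58795 -0.28095] handle [ 0.34565 -0.30555] len 0.24354558094943948 5.8 w 0.04614000433463352 mid [ 0.47421735 -0.29249694] neck [[ 0.5223 -0.2787]
 [ 0.5226 -0.2967]]
rest [[ 0.5469 -0.2141]
 [ 0.4024 -0.338 ]
 [ 0.3847 -0.2423]] [ 0.47465 -0.27605] 9.86 0.16463316798263958 0.0973230702351709
tray [[ 0.4705  0.0773]
 [ 0.5028 -0.1519]] [[ 0.7657  0.1181]
 [ 0.7962 -0.1088]] 8.11 0.23146474893598812 0.29727477609107705
roof [[ 0.5809  0.0191]
 [ 0.5901 -0.0603]
 [ 0.7552  0.0416]
 [ 0.7654 -0.0376]] 7.37 mouth [ 0.5855 -0.0206]
dabba [[ 0.5616 -0.0248]
 [ 0.5611  0.0093]
 [ 0.562  -0.0589]]
mouth from tray [ 0.58564932 -0.02318848]
```

```bash
cat >> h.py <<'E'
def plan(pos,yaw,s=None):
    s=s or read_state();r=R.from_euler('xyz',s["tcp_rot"],degrees=True)
    d=r.inv().apply(np.array(pos)-s["tool_pos"]);dy=(yaw-s["tcp_rot"][2]+180)%360-180
    print("shift",d.round(4),"roll",round(-np.radians(dy),4))
E
python3 - <<'E'
from h import *
plan([.50,.25,.23],117)
E
```

```text
shift [-0.4317 -0.2945  0.0011] roll 0.8747
```

Request:
{"method": "step_arm", "body": {
  "series": [
    [[0,-0.432,-0.294,0,0.875],[0,-0.432,-0.294,0,0.875],[0,-0.432,-0.294,0,0.875],[0,-0.432,-0.294,0,0.875],[0,-0.432,-0.294,0,0.875],[0,-0.432,-0.294,0,0.875],[0,-0.432,-0.294,0,0.875],[0,-0.432,-0.294,0,0.875],[0,-0.432,-0.294,0,0.875],[0,-0.432,-0.294,0,0.875],[0,-0.432,-0.294,0,0.875],[0,-0.432,-0.294,0,0.875],[0,-0.432,-0.294,0,0.875],[0,-0.432,-0.294,0,0.875],[0,-0.432,-0.294,0,0.875]]
  ]
}}

```text
t: 1.45
tool_pos: [0.5013, 0.2491, 0.2312]
tcp_rot: [-180.0, 0.0, 116.8]
contact_force: [-0.7, 0.1, -0.3]
gripper_width: 0.999
finger_force: 0.0
```

```bash
python3 - <<'E'
from h import *
s=read_state();print(s["t"],s["tool_pos"],s["tcp_rot"],s["q"])
plan([.44,-.29,.22],5.8)
E
```

```text
1.45 [0.5012883  0.24914389 0.23120714] [-1.79985521e+02  1.66008737e-02  1.16788931e+02] [-55.02771639   8.71910656  26.96174718  97.91464071  -4.07613716
  74.35431005  -0.44322586]
shift [-0.4537 -0.2977  0.0114] roll 1.9371
```

Request:
{"method": "step_arm", "body": {
  "series": [
    [[0,-0.454,-0.298,0.011,1.937],[0,-0.454,-0.298,0.011,1.937],[0,-0.454,-0.298,0.011,1.937],[0,-0.454,-0.298,0.011,1.937],[0,-0.454,-0.298,0.011,1.937],[0,-0.454,-0.298,0.011,1.937],[0,-0.454,-0.298,0.011,1.937],[0,-0.454,-0.298,0.011,1.937],[0,-0.454,-0.298,0.011,1.937],[0,-0.454,-0.298,0.011,1.937],[0,-0.454,-0.298,0.011,1.937],[0,-0.454,-0.298,0.011,1.937],[0,-0.454,-0.298,0.011,1.937],[0,-0.454,-0.298,0.011,1.937],[0,-0.454,-0.298,0.011,1.937],[0,-0.454,-0.298,0.011,1.937],[0,-0.454,-0.298,0.011,1.937],[0,-0.454,-0.298,0.011,1.937],[0,-0.454,-0.298,0.011,1.937]]
  ]
}}

```text
t: 3.03
tool_pos: [0.4414, -0.2881, 0.2203]
tcp_rot: [-180.0, -0.0, 6.2]
contact_force: [0.2, 0.6, 0.3]
gripper_width: 0.999
finger_force: 0.0
```

```bash
python3 - <<'E'
from h import *
s=read_state();p=snapshot("wrist");cv2.imwrite("pics/w1.png",p["color"][:,:,::-1])
print(s["tool_pos"],s["tcp_rot"],s["q"],p["hand_eye"].round(3))
T=wristT(s,p);u=np.array([np.cos(np.radians(5.8)),np.sin(np.radians(5.8))]);m=np.array([.4742,-.2925])
for k in(-.13,0,.05,.115): print(k,proj(p,[[*(m+u*k),.03]],T).round(1))
E
```

```text
[ 0.44137225 -0.2881273   0.22026456] [-1.79977261e+02 -7.01722898e-03  6.24224621e+00] [-26.61193334   6.64236129  59.90524007 104.06856936  -6.04027278
  72.68939979 -48.82784891] [[ 0.     0.952  0.306  0.078]
 [ 1.    -0.    -0.     0.   ]
 [ 0.     0.306 -0.952 -0.143]
 [ 0.     0.     0.     1.   ]]
-0.13 [[289.2 271.4]]
0 [[291.1 147.7]]
0.05 [[291.9  92.4]]
0.115 [[293.   13.9]]
```

View pics/w1.png

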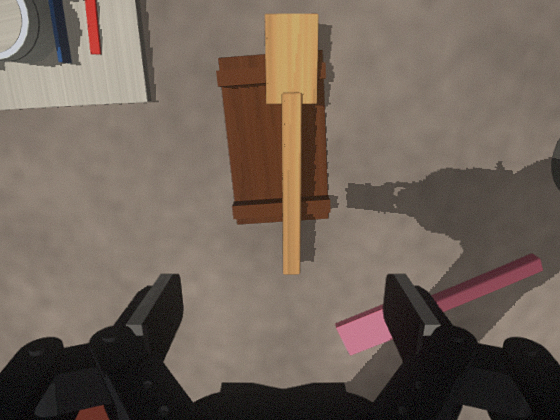

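The wrist view shows the wooden spatula (blade end at 292,14; handle end at 291,273) within 2 px of where my estimate projects it. The pink one lies at (360,335). My choice and pose are confirmed, so I grasp.

```bash
python3 - <<'E'
from h import *
plan([.4742,-.2927,.011],6.1)
E
```

```text
shift [0.0322 0.008  0.2093] roll 0.0017
```

Request:
{"method": "step_arm", "body": {
  "series": [
    [[0,0.032,0.008,0.04,0],[0,0.032,0.008,0.08,0],[0,0.032,0.008,0.12,0],[0,0.032,0.008,0.15,0],[0,0.032,0.008,0.18,0],[0,0.032,0.008,0.2,0],[0,0.032,0.008,0.209,0],[0,0.032,0.008,0.209,0],[0,0.032,0.008,0.209,0],[1,0.032,0.008,0.209,0],[1,0.032,0.008,0.209,0],[1,0.032,0.008,0.209,0],[1,0.032,0.008,0.209,0],[1,0.032,0.008,0.209,0],[1,0.032,0.008,0.209,0],[1,0.032,0.008,0.209,0],[1,0.032,0.008,0.209,0],[1,0.032,0.008,0.209,0]]
  ]
}}

```text
t: 4.58
tool_pos: [0.474, -0.2938, 0.0119]
tcp_rot: [180.0, -0.0, 6.0]
contact_force: [-0.9, 0.9, 5.7]
gripper_width: 0.198
finger_force: 59.6
```

The grasp holds, but with this grip the stand-off behind the dabba would put the TCP at about 0.40 m, inside the minimum reach. I'll regrip 30 mm nearer the blade before lifting.

Request:
{"method": "step_arm", "body": {
  "series": [
    [[0.4,0,0,0,0],[0.4,0,0,0,0],[0.4,0,0,0,0],[0.4,0,0,0,0],[0.4,0.03,0,0,0],[0.4,0.03,0,0,0],[0.4,0.03,0,0,0],[1,0.03,0,0,0],[1,0.03,0,0,0],[1,0.03,0,0,0],[1,0.03,0,0,0],[1,0.03,0,0,0],[1,0.03,0,0,0],[1,0.03,0,0,0]]
  ]
}}

```text
t: 5.75
tool_pos: [0.5031, -0.2908, 0.0114]
tcp_rot: [180.0, 0.0, 6.0]
contact_force: [-1.7, -0.6, 2.5]
gripper_width: 0.201
finger_force: 59.0
```

Request:
{"method": "step_arm", "body": {
  "series": [
    [[1,0,0,-0.02,0],[1,0,0,-0.05,0],[1,0,0,-0.08,0],[1,0,0,-0.11,0],[1,0,0,-0.11,0],[1,0,0,-0.11,0]]
  ]
}}

```text
t: 6.25
tool_pos: [0.5045, -0.2907, 0.1227]
tcp_rot: [180.0, -0.2, 6.0]
contact_force: [0.1, -0.0, -2.0]
gripper_width: 0.199
finger_force: 58.7
```

```bash
python3 - <<'E'
from h import *
s=read_state();p=snapshot("wrist");cv2.imwrite("pics/w2.png",p["color"][:,:,::-1])
a=np.radians(7.7);u=np.array([np.cos(a),np.sin(a)]);m=np.array([.5856,-.0219])
print(s["tool_pos"],s["tcp_rot"]); w=m+u*(-.059-.022-.085);print(w,np.hypot(*w));plan([*w,s["tool_pos"][2]],7.7)
E
```

```text
[ 0.50451233 -0.29070039  0.12265372] [179.96072482  -0.18107939   6.03306858]
[ 0.42109679 -0.04414171] 0.4234040574379757
shift [-0.0563 -0.2533 -0.0014] roll -0.0291
```

View pics/w2.png

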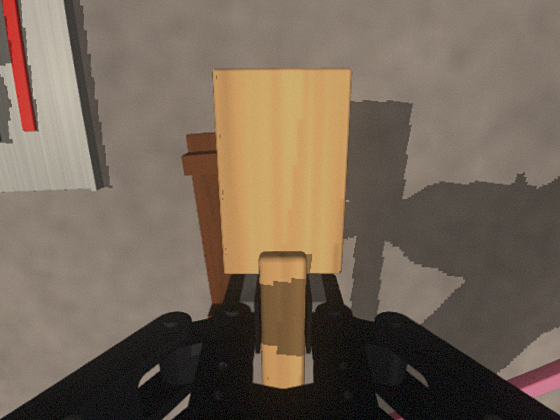

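The spatula is held level. Its blade end spans (214,70) to (351,70), and the handle front is at (283,262). Next I work out the tip offset in the tool frame.

```bash
python3 - <<'E'
from h import *
p=snapshot("wrist");H=p["hand_eye"]
print("tip tool frame",onz(p,[(214,70),(351,70),(224,272),(341,272)],-.021,H).round(4))
E
```

```text
tip tool frame [[ 0.0865 -0.0223 -0.021 ]
 [ 0.0865  0.0223 -0.021 ]
 [ 0.0133 -0.0226 -0.021 ]
 [ 0.0134  0.0227 -0.021 ]]
```

Request:
{"method": "step_arm", "body": {
  "series": [
    [[1,-0.054,-0.253,0,-0.03],[1,-0.054,-0.253,0,-0.03],[1,-0.054,-0.253,0,-0.03],[1,-0.054,-0.253,0,-0.03],[1,-0.054,-0.253,0,-0.03],[1,-0.054,-0.253,0,-0.03],[1,-0.054,-0.253,0,-0.03],[1,-0.054,-0.253,0,-0.03],[1,-0.054,-0.253,0,-0.03],[1,-0.054,-0.253,0,-0.03]]
  ]
}}

```text
t: 7.18
tool_pos: [0.4231, -0.0455, 0.1209]
tcp_rot: [180.0, 0.1, 7.7]
contact_force: [-0.5, -0.1, -1.2]
gripper_width: 0.204
finger_force: 59.0
```

```bash
python3 - <<'E'
from h import *
s=read_state();print(s["tool_pos"],s["tcp_rot"],s["q"])
p=snapshot("wrist");cv2.imwrite("pics/w3.png",p["color"][:,:,::-1])
T=wristT(s,p);a=np.radians(7.7);u=np.array([np.cos(a),np.sin(a)]);m=np.array([.5856,-.0219])
d=m-.0242*u
for q in ([*m,.061],[*(m-.06*u),.019],[*d,.047],[*(d-.035*u),.047]): print(proj(p,[q],T).round(1))
plan([.4211,-.0441,.0115],7.7)
E
```

```text
[ 0.42309996 -0.04554534  0.12088257] [1.79955589e+02 5.05350653e-02 7.66491118e+00] [-53.37773909  -6.55982624  51.93984759 123.33419522   5.96544199
  60.89900605 -86.86923896]
[[279.  -82.3]]
[[279.8  55. ]]
[[279.3 -20.2]]
[[279.5  47.9]]
shift [-0.0017 -0.0022  0.1094] roll -0.0016
```

View pics/w3.png

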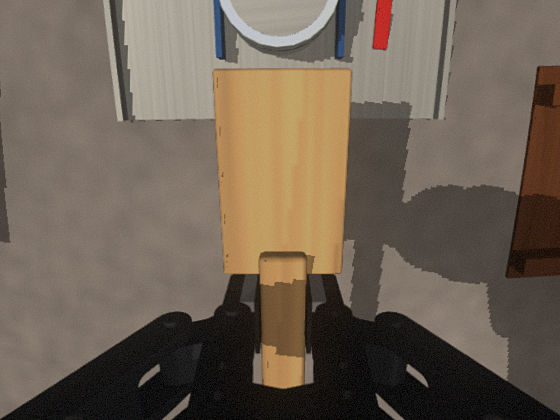

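The view matches the estimate: the dabba's near edge is at (280,48) against a predicted (279.5,47.9), the rails are at 218 and 341, and the blade is centred after a 2 mm shift. I lower now.

Request:
{"method": "step_arm", "body": {
  "series": [
    [[1,-0.002,-0.002,0.03,0],[1,-0.002,-0.002,0.06,0],[1,-0.002,-0.002,0.085,0],[1,-0.002,-0.002,0.1,0],[1,-0.002,-0.002,0.109,0],[1,-0.002,-0.002,0.109,0],[1,-0.002,-0.002,0.109,0]]
  ]
}}

```text
t: 7.82
tool_pos: [0.4208, -0.0446, 0.0121]
tcp_rot: [179.9, 0.1, 7.6]
contact_force: [0.5, 0.2, -1.3]
gripper_width: 0.202
finger_force: 59.0
```

```bash
python3 - <<'E'
from h import *
s=read_state();print(s["tool_pos"],s["tcp_rot"],s["contact_force"])
p=snapshot("wrist");cv2.imwrite("pics/w4.png",p["color"][:200,100:460,::-1])
plan([.5856-.144*.991,-.0219-.144*.134,.0115],7.7)
E
```

```text
[ 0.42078145 -0.04457444  0.01207194] [1.79870579e+02 9.83708655e-02 7.58869199e+00] [ 0.47976661  0.24305677 -1.32996015]
shift [ 0.0218 -0.      0.0011] roll -0.0015
```

View pics/w4.png

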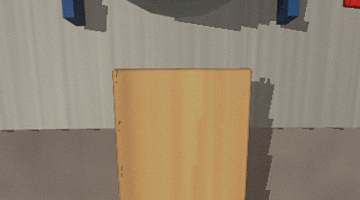

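Request:
{"method": "step_arm", "body": {
  "series": [
    [[1,0.006,0,0,0],[1,0.012,0,0,0],[1,0.016,0,0,0],[1,0.018,0,0,0],[1,0.02,0,0,0],[1,0.022,0,0,0],[1,0.024,0,0,0],[1,0.026,0,0,0],[1,0.028,0,0,0],[1,0.03,0,0,0],[1,0.032,0,0,0]]
  ]
}}

```text
t: 8.78
tool_pos: [0.4528, -0.0386, 0.0123]
tcp_rot: [180.0, 0.0, 7.7]
contact_force: [-2.3, -0.7, -0.2]
gripper_width: 0.196
finger_force: 59.1
```

Request:
{"method": "step_arm", "body": {
  "series": [
    [[1,-0.004,0,0,0],[1,-0.01,0,0,0],[1,-0.01,0,0,0],[1,-0.01,0,0,0]]
  ]
}}

```text
t: 9.12
tool_pos: [0.4424, -0.0398, 0.0124]
tcp_rot: [-180.0, -0.0, 7.7]
contact_force: [0.5, 0.4, 0.2]
gripper_width: 0.196
finger_force: 59.0
```

```bash
python3 - <<'E'
from h import *
s=read_state();print(s["tool_pos"])
p=snapshot("wrist");a=p["color"][:200,100:460];t=snapshot("top")["color"][175:240,225:305]
b=cv2.resize(t,None,fx=4.5,fy=4.5,interpolation=cv2.INTER_CUBIC);b=cv2.copyMakeBorder(b,0,0,0,0,0)
cv2.imwrite("pics/w5.png",np.vstack([a[:,:360],b[:,:360]])[:,:,::-1])
E
```

```text
[ 0.44244658 -0.03980435  0.01235795]
```

View pics/w5.png

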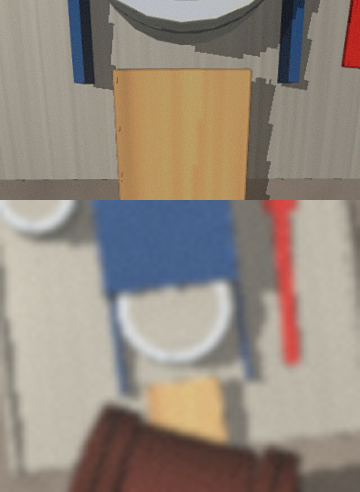

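The dabba has moved about 11 mm into the mouth (its near edge is at (187,32) in the crop), with the blade off it and a clear gap. I carry on with 10 mm taps.

Request:
{"method": "step_arm", "body": {
  "series": [
    [[1,0.006,0.001,0,0],[1,0.009,0.001,0,0],[1,0.011,0.001,0,0],[1,0.013,0.001,0,0],[1,0.015,0.001,0,0],[1,0.017,0.001,0,0],[1,0.019,0.001,0,0],[1,0.02,0.001,0,0],[1,0.012,0.001,0,0],[1,0.012,0.001,0,0],[1,0.018,0.001,0,0],[1,0.02,0.001,0,0],[1,0.022,0.001,0,0],[1,0.024,0.001,0,0],[1,0.026,0.001,0,0],[1,0.028,0.001,0,0],[1,0.03,0.001,0,0],[1,0.032,0.001,0,0]]
  ]
}}

```text
t: 10.72
tool_pos: [0.4748, -0.0367, 0.0123]
tcp_rot: [180.0, 0.0, 7.7]
contact_force: [-1.8, -0.9, -0.7]
gripper_width: 0.194
finger_force: 59.1
```

Request:
{"method": "step_arm", "body": {
  "series": [
    [[1,-0.01,0,0,0],[1,-0.01,0,0,0],[1,-0.01,0,0,0],[1,-0.01,0,0,0]]
  ]
}}

```text
t: 11.05
tool_pos: [0.4648, -0.0378, 0.0125]
tcp_rot: [-180.0, -0.0, 7.7]
contact_force: [-0.5, -0.3, -0.8]
gripper_width: 0.199
finger_force: 59.0
```

```bash
python3 - <<'E'
from h import *
s=read_state();print(s["tool_pos"],s["tcp_rot"],s["contact_force"],s["t"])
x,y,_=s["tool_pos"];print("tip along",(x-.5856)*.991+(y+.0219)*.134+.0865,"lat",-(x-.5856)*.134+(y+.0219)*.991)
p=snapshot("wrist");a=p["color"][:200,100:460];cv2.imwrite("pics/w6.png",a[:,:,::-1])
E
```

```text
[ 0.46479526 -0.03778624  0.01245793] [-1.79980515e+02 -3.33131948e-02  7.72540817e+00] [-0.50004854 -0.26782845 -0.78627527] 11.05
tip along -0.03534625148290377 lat 0.00044457369669874056
```

View pics/w6.png

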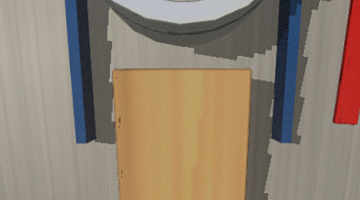

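The third milestone is reached: about 34 mm in total, with the blade off the dabba. I have about 30 mm before the earliest possible stop, so I do two more 1 cm taps and then small probing ones.

Request:
{"method": "step_arm", "body": {
  "series": [
    [[1,0.006,0,0,0],[1,0.009,0,0,0],[1,0.011,0,0,0],[1,0.013,0,0,0],[1,0.015,0,0,0],[1,0.017,0,0,0],[1,0.019,0,0,0],[1,0.02,0,0,0],[1,0.012,0,0,0],[1,0.012,0,0,0],[1,0.018,0,0,0],[1,0.02,0,0,0],[1,0.022,0,0,0],[1,0.024,0,0,0],[1,0.026,0,0,0],[1,0.028,0,0,0],[1,0.03,0,0,0]]
  ]
}}

```text
t: 12.52
tool_pos: [0.4946, -0.034, 0.0123]
tcp_rot: [180.0, 0.0, 7.7]
contact_force: [-3.0, -0.6, 0.1]
gripper_width: 0.199
finger_force: 59.1
```

Request:
{"method": "step_arm", "body": {
  "series": [
    [[1,-0.006,0,0,0],[1,-0.006,0,0,0],[1,-0.002,0,0,0],[1,0,0,0,0],[1,0.001,0,0,0],[1,0.002,0,0,0],[1,0.003,0,0,0],[1,0.004,0,0,0]]
  ]
}}

```text
t: 13.18
tool_pos: [0.4983, -0.0335, 0.0123]
tcp_rot: [180.0, 0.0, 7.7]
contact_force: [-2.9, -0.4, 0.1]
gripper_width: 0.202
finger_force: 59.1
```

Request:
{"method": "step_arm", "body": {
  "series": [
    [[1,-0.005,0,0,0],[1,-0.005,0,0,0],[1,0,0,0,0],[1,0.001,0,0,0],[1,0.002,0,0,0],[1,0.003,0,0,0],[1,0.003,0,0,0]]
  ]
}}

```text
t: 13.77
tool_pos: [0.5015, -0.033, 0.0123]
tcp_rot: [180.0, 0.0, 7.7]
contact_force: [-1.3, 0.9, 0.3]
gripper_width: 0.199
finger_force: 59.1
```

Request:
{"method": "step_arm", "body": {
  "series": [
    [[1,-0.005,0,0,0],[1,-0.005,0,0,0],[1,0,0,0,0],[1,0.001,0,0,0],[1,0.002,0,0,0],[1,0.003,0,0,0]]
  ]
}}

```text
t: 14.27
tool_pos: [0.5043, -0.0326, 0.0122]
tcp_rot: [-180.0, 0.0, 7.7]
contact_force: [-2.5, -0.5, 0.3]
gripper_width: 0.199
finger_force: 59.1
```

Request:
{"method": "step_arm", "body": {
  "series": [
    [[1,-0.005,0,0,0],[1,-0.005,0,0,0],[1,0,0,0,0],[1,0.001,0,0,0],[1,0.002,0,0,0],[1,0.003,0,0,0]]
  ]
}}

```text
t: 14.77
tool_pos: [0.5072, -0.0322, 0.0122]
tcp_rot: [180.0, 0.0, 7.7]
contact_force: [-2.5, -0.8, 0.9]
gripper_width: 0.197
finger_force: 59.0
```

Request:
{"method": "step_arm", "body": {
  "series": [
    [[1,-0.005,0,0,0],[1,-0.005,0,0,0],[1,0,0,0,0],[1,0.001,0,0,0],[1,0.002,0,0,0],[1,0.003,0,0,0]]
  ]
}}

```text
t: 15.27
tool_pos: [0.5102, -0.0318, 0.0122]
tcp_rot: [180.0, 0.0, 7.7]
contact_force: [-1.9, 0.0, -0.2]
gripper_width: 0.203
finger_force: 59.0
```

Request:
{"method": "step_arm", "body": {
  "series": [
    [[1,-0.005,0,0,0],[1,-0.005,0,0,0],[1,0,0,0,0],[1,0.001,0,0,0],[1,0.002,0,0,0],[1,0.003,0,0,0]]
  ]
}}

```text
t: 15.77
tool_pos: [0.5132, -0.0314, 0.0122]
tcp_rot: [180.0, 0.0, 7.7]
contact_force: [-3.4, -0.1, -0.3]
gripper_width: 0.199
finger_force: 59.0
```

Request:
{"method": "step_arm", "body": {
  "series": [
    [[1,-0.005,0,0,0],[1,-0.005,0,0,0],[1,0,0,0,0],[1,0.001,0,0,0],[1,0.002,0,0,0],[1,0.0025,0,0,0]]
  ]
}}

```text
t: 16.27
tool_pos: [0.5157, -0.031, 0.0122]
tcp_rot: [180.0, 0.0, 7.7]
contact_force: [-2.5, -0.4, 0.3]
gripper_width: 0.199
finger_force: 59.1
```

Request:
{"method": "step_arm", "body": {
  "series": [
    [[1,-0.005,0,0,0],[1,-0.005,0,0,0],[1,0,0,0,0],[1,0.001,0,0,0],[1,0.002,0,0,0],[1,0.003,0,0,0]]
  ]
}}

```text
t: 16.77
tool_pos: [0.5186, -0.0307, 0.0122]
tcp_rot: [180.0, 0.0, 7.7]
contact_force: [-2.5, -0.3, -0.7]
gripper_width: 0.198
finger_force: 59.0
```

Request:
{"method": "step_arm", "body": {
  "series": [
    [[1,-0.005,0,0,0],[1,-0.005,0,0,0],[1,0,0,0,0],[1,0.001,0,0,0],[1,0.002,0,0,0],[1,0.003,0,0,0]]
  ]
}}

```text
t: 17.27
tool_pos: [0.5216, -0.0302, 0.0122]
tcp_rot: [180.0, 0.0, 7.7]
contact_force: [-2.7, -0.5, 0.5]
gripper_width: 0.195
finger_force: 59.0
```

Request:
{"method": "step_arm", "body": {
  "series": [
    [[1,-0.005,0,0,0],[1,-0.005,0,0,0],[1,0,0,0,0],[1,0.001,0,0,0],[1,0.002,0,0,0],[1,0.003,0,0,0]]
  ]
}}

```text
t: 17.77
tool_pos: [0.5245, -0.0299, 0.0122]
tcp_rot: [180.0, 0.0, 7.7]
contact_force: [-2.6, -0.8, 0.1]
gripper_width: 0.199
finger_force: 59.0
```

Request:
{"method": "step_arm", "body": {
  "series": [
    [[1,-0.005,0,0,0],[1,-0.005,0,0,0],[1,0,0,0,0],[1,0.001,0,0,0],[1,0.002,0,0,0],[1,0.003,0,0,0]]
  ]
}}

```text
t: 18.27
tool_pos: [0.5276, -0.0295, 0.0122]
tcp_rot: [180.0, 0.0, 7.7]
contact_force: [-2.4, -0.6, 0.1]
gripper_width: 0.201
finger_force: 59.0
```

Request:
{"method": "step_arm", "body": {
  "series": [
    [[1,-0.005,0,0,0],[1,-0.005,0,0,0],[1,0,0,0,0],[1,0.001,0,0,0],[1,0.002,0,0,0],[1,0.003,0,0,0]]
  ]
}}

```text
t: 18.77
tool_pos: [0.5305, -0.029, 0.0122]
tcp_rot: [-180.0, 0.0, 7.7]
contact_force: [-2.0, 0.4, 0.4]
gripper_width: 0.201
finger_force: 59.0
```

Request:
{"method": "step_arm", "body": {
  "series": [
    [[1,-0.005,0,0,0],[1,-0.005,0,0,0],[1,0,0,0,0],[1,0.001,0,0,0],[1,0.002,0,0,0],[1,0.003,0,0,0]]
  ]
}}

```text
t: 19.27
tool_pos: [0.5335, -0.0286, 0.0122]
tcp_rot: [180.0, 0.0, 7.7]
contact_force: [-2.6, -0.2, -0.5]
gripper_width: 0.201
finger_force: 59.0
```

Request:
{"method": "step_arm", "body": {
  "series": [
    [[1,-0.005,0,0,0],[1,-0.005,0,0,0],[1,0,0,0,0],[1,0.001,0,0,0],[1,0.002,0,0,0],[1,0.003,0,0,0]]
  ]
}}

```text
t: 19.77
tool_pos: [0.5365, -0.0282, 0.0122]
tcp_rot: [180.0, 0.0, 7.7]
contact_force: [-2.5, -0.9, 0.9]
gripper_width: 0.197
finger_force: 59.0
```

Request:
{"method": "step_arm", "body": {
  "series": [
    [[1,-0.005,0,0,0],[1,-0.005,0,0,0],[1,0,0,0,0],[1,0.001,0,0,0],[1,0.002,0,0,0],[1,0.003,0,0,0]]
  ]
}}

```text
t: 20.27
tool_pos: [0.5395, -0.0278, 0.0122]
tcp_rot: [180.0, 0.0, 7.7]
contact_force: [-1.9, -0.3, 0.3]
gripper_width: 0.199
finger_force: 59.0
```

Request:
{"method": "step_arm", "body": {
  "series": [
    [[1,-0.005,0,0,0],[1,-0.005,0,0,0],[1,0,0,0,0],[1,0.001,0,0,0],[1,0.002,0,0,0],[1,0.003,0,0,0]]
  ]
}}

```text
t: 20.77
tool_pos: [0.5424, -0.0274, 0.0122]
tcp_rot: [180.0, 0.0, 7.7]
contact_force: [-3.4, -1.0, 0.4]
gripper_width: 0.199
finger_force: 59.0
```

Request:
{"method": "step_arm", "body": {
  "series": [
    [[1,-0.005,0,0,0],[1,-0.005,0,0,0],[1,0,0,0,0],[1,0.001,0,0,0],[1,0.002,0,0,0],[1,0.0025,0,0,0]]
  ]
}}

```text
t: 21.27
tool_pos: [0.545, -0.0271, 0.0122]
tcp_rot: [180.0, 0.0, 7.7]
contact_force: [-2.3, 0.2, -0.0]
gripper_width: 0.199
finger_force: 59.1
```

Request:
{"method": "step_arm", "body": {
  "series": [
    [[1,-0.005,0,0,0],[1,-0.005,0,0,0],[1,0,0,0,0],[1,0.001,0,0,0],[1,0.002,0,0,0],[1,0.003,0,0,0]]
  ]
}}

```text
t: 21.77
tool_pos: [0.5479, -0.0267, 0.0122]
tcp_rot: [180.0, 0.0, 7.7]
contact_force: [-1.7, 0.1, -0.6]
gripper_width: 0.201
finger_force: 59.0
```

Request:
{"method": "step_arm", "body": {
  "series": [
    [[1,-0.005,0,0,0],[1,-0.005,0,0,0],[1,0,0,0,0],[1,0.001,0,0,0],[1,0.002,0,0,0],[1,0.003,0,0,0]]
  ]
}}

```text
t: 22.27
tool_pos: [0.5508, -0.0263, 0.0122]
tcp_rot: [180.0, 0.0, 7.7]
contact_force: [-3.3, -0.4, -0.1]
gripper_width: 0.199
finger_force: 59.0
```

Request:
{"method": "step_arm", "body": {
  "series": [
    [[1,-0.005,0,0,0],[1,-0.005,0,0,0],[1,0,0,0,0],[1,0.001,0,0,0],[1,0.002,0,0,0],[1,0.0025,0,0,0]]
  ]
}}

```text
t: 22.77
tool_pos: [0.5526, -0.026, 0.012]
tcp_rot: [-180.0, 0.1, 7.7]
contact_force: [-6.1, -1.3, 1.1]
gripper_width: 0.198
finger_force: 59.3
```

The force rose to 6 N and the advance fell short, so the dabba has met the stop. One more light tap confirms it and seats the dabba.

Request:
{"method": "step_arm", "body": {
  "series": [
    [[1,-0.005,0,0,0],[1,-0.005,0,0,0],[1,-0.001,0,0,0],[1,0,0,0,0],[1,0.0005,0,0,0],[1,0.001,0,0,0],[1,0.001,0,0,0]]
  ]
}}

```text
t: 23.35
tool_pos: [0.5532, -0.0259, 0.0119]
tcp_rot: [-180.0, 0.2, 7.7]
contact_force: [-7.4, 0.2, 1.9]
gripper_width: 0.2
finger_force: 59.4
```

Request:
{"method": "step_arm", "body": {
  "series": [
    [[1,-0.004,0,0,0],[1,-0.012,0,0,0],[1,-0.03,0,0,0],[1,-0.055,0,0,0],[1,-0.08,0,0,0],[1,-0.1,0,0,0],[1,-0.11,0,0,0],[1,-0.11,0,0,0],[1,-0.11,0,-0.03,0],[1,-0.11,0,-0.07,0],[1,-0.11,0,-0.11,0],[1,-0.11,0,-0.11,0],[1,-0.11,0,-0.11,0]]
  ]
}}

```text
t: 24.43
tool_pos: [0.4486, -0.0394, 0.1253]
tcp_rot: [-179.8, -0.4, 7.8]
contact_force: [0.3, 0.5, -1.1]
gripper_width: 0.2
finger_force: 59.2
```

```bash
python3 - <<'E'
from h import *
s=read_state();print(s["tool_pos"],s["t"])
p=snapshot("wrist");cv2.imwrite("pics/w7.png",p["color"][:,:,::-1])
plan([.5035,-.2907,s["tool_pos"][2]],6.0)
t=snapshot("top");c=t["color"];hsv=cv2.cvtColor(c,cv2.COLOR_RGB2HSV)
E
```

```text
[ 0.44864739 -0.03941708  0.12528795] 24.4333
shift [ 0.0219  0.2565 -0.0022] roll 0.0311
```

View pics/w7.png

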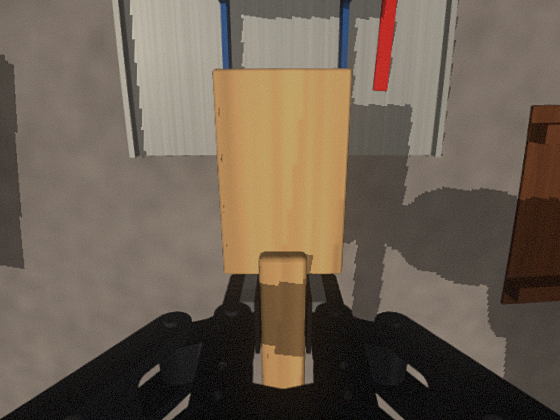

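The spatula has not slipped in the grip (blade end still at 214 to 351, row 70) and the dabba is inside the bay. I carry the spatula back over its rest.

Request:
{"method": "step_arm", "body": {
  "series": [
    [[1,0.022,0.256,0,0.031],[1,0.022,0.256,0,0.031],[1,0.022,0.256,0,0.031],[1,0.022,0.256,0,0.031],[1,0.022,0.256,0,0.031],[1,0.022,0.256,0,0.031],[1,0.022,0.256,0,0.031],[1,0.022,0.256,0,0.031],[1,0.022,0.256,0,0.031],[1,0.022,0.256,0,0.031],[1,0.022,0.256,0,0.031]]
  ]
}}

```text
t: 25.45
tool_pos: [0.5018, -0.2895, 0.1214]
tcp_rot: [-179.9, 0.1, 6.1]
contact_force: [-0.8, -0.4, -0.7]
gripper_width: 0.199
finger_force: 59.2
```

```bash
python3 - <<'E'
from h import *
s=read_state();print(s["tool_pos"],s["tcp_rot"]);plan([.5035,-.2907,.0118],6.0)
E
```

```text
[ 0.50175288 -0.28948458  0.12140408] [-1.79945071e+02  7.47167540e-02  6.07110844e+00]
shift [0.0018 0.0015 0.1096] roll 0.0012
```

Request:
{"method": "step_arm", "body": {
  "series": [
    [[1,0.002,0.001,0.03,0],[1,0.002,0.001,0.06,0],[1,0.002,0.001,0.085,0],[1,0.002,0.001,0.098,0],[1,0.002,0.001,0.104,0],[1,0.002,0.001,0.107,0],[1,0.002,0.001,0.109,0],[1,0.002,0.001,0.109,0],[1,0.002,0.001,0.109,0]]
  ]
}}

```text
t: 26.2
tool_pos: [0.5044, -0.2924, 0.0144]
tcp_rot: [180.0, -0.1, 6.0]
contact_force: [-0.1, -0.0, -0.9]
gripper_width: 0.199
finger_force: 59.3
```

Request:
{"method": "step_arm", "body": {
  "series": [
    [[1,0,0,0.001,0],[1,0,0,0.002,0],[1,0,0,0.003,0],[1,0,0,0.003,0],[1,0,0,0.003,0]]
  ]
}}

```text
t: 26.62
tool_pos: [0.5041, -0.2922, 0.0114]
tcp_rot: [-180.0, -0.1, 5.9]
contact_force: [-3.2, 3.0, 11.8]
gripper_width: 0.201
finger_force: 60.9
```

Request:
{"method": "step_arm", "body": {
  "series": [
    [[0.6,0,0,-0.001,0],[0.3,0,0,-0.001,0],[0.3,0,0,-0.001,0],[0.2,0,0,-0.001,0],[0.2,0,0,-0.001,0],[0.2,0,0,-0.001,0],[0.2,0,0,-0.03,0],[0.2,0,0,-0.07,0],[0.2,-0.03,0,-0.11,0],[0.2,-0.06,0,-0.15,0],[0.2,-0.06,0,-0.18,0],[0.2,-0.06,0,-0.2,0],[0.2,-0.06,0,-0.2,0],[0.2,-0.06,0,-0.2,0]]
  ]
}}

```text
t: 27.78
tool_pos: [0.4448, -0.2983, 0.2114]
tcp_rot: [-180.0, -0.2, 6.0]
contact_force: [0.3, 0.5, -0.8]
gripper_width: 0.799
finger_force: 0.0
```

```bash
python3 - <<'E'
from h import *
s=read_state();p=snapshot("wrist");t=snapshot("top")["color"][110:290,205:385]
b=cv2.resize(t,(420,420),interpolation=cv2.INTER_CUBIC);a=cv2.resize(p["color"],(380,285));a=cv2.copyMakeBorder(a,0,135,0,0,0)
cv2.imwrite("pics/w8.png",np.hstack([a,b])[:,:,::-1]);print(s["tool_pos"],s["t"],s["contact_force"])
E
```

```text
[ 0.44478383 -0.29829873  0.21138581] 27.7833 [ 0.27614771  0.49113064 -0.79050977]
```

View pics/w8.png

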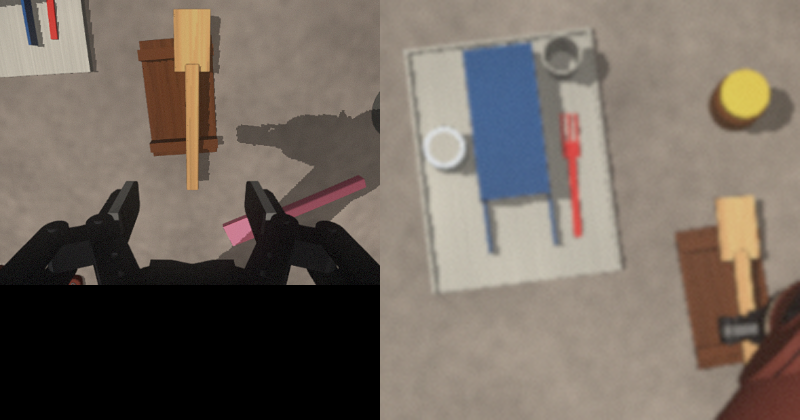

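The spatula lies across both bars as it did before (blade at 192,40, handle end at 192,187), the dabba is in the bay, and nothing else has moved. I hand the job in.

```bash
python3 -c "
from bench import *
print(close_job())"
```

```text
the job is handed in; nothing more can be done
None
```

The job is handed in with no verdict returned: by force readings the dabba rests against the hidden stop (about 7 N on the last tap), and the final pictures show the spatula back across both bars of its rest and nothing else moved.

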